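Clear the chilled plate and check its ringed spot with the contact probe

TASK

Hang the wire basket by its blue handle bar on the steel hook, so that the chilled plate is clear, and let go of it. Then take the black contact probe from its yellow holder and hold it upright with its brass spring tip inside the red ring on the plate, pressed only lightly, so that the spring tip is about half way in. Finish while still holding the probe there, gently throughout, and leave the tube rack, the jar and the blue tip box where they are.

Things in the scene. Friction and masses are not known exactly. Their poses are not given: they have to be found in the camera images.
- plate: white chilled plate with an aluminium top, 180 (x) x 150 (y) x 50 mm high, fixed; origin at the centre of its underside, z up; its flat top lies 50 mm above the work surface
- spot (a point): centre of the red ring (inner diameter 30, outer 36 mm) on the plate's top face, 50 mm above the work surface, at (-10, +30) mm in the plate's frame; at the start the basket stands over it
- basket: wire basket 80 (x) x 130 (y) x 50 mm high, about 220 g, six capped tubes fixed in it reach 77 mm; origin at the centre of its underside, z up. A rigid handle stands in its y-z plane: 8 mm posts at y = -63 and +63 mm carry a round blue bar, 10 mm thick, along y, 150 mm above the underside; open between bar and tube caps. It starts standing on the plate
- basket_bar (a point): middle of the axis of the basket's blue handle bar, 150 mm above the basket's underside; the bar runs along the basket's y, 65 mm to either side, and 110 mm of it is free between the posts
- hook_stand: fixed steel stand; origin on the work surface under the post, z up. Base 160 x 120 x 12 mm centred at x -20 mm; post 16 mm square, 248 mm high. A flat strip, 20 mm wide (y), 5 mm thick, leaves its top to -x, top face at 245 mm; from x -50 to -65 it dips to the seat (230 mm), level to -90, then turns up to a lip ending near x -105, 255 mm high
- hook_seat (a point): middle of the hook's seat, on the strip's top face, at (-77.5, 0) mm in the stand's frame, 230 mm above the work surface; the hung bar's axis lies along the stand's y about 5 mm above it. The open, lipped end is towards the stand's -x
- holder: fixed yellow block 80 x 80 x 70 mm high with one upright through hole, 17 mm wide, at its centre; origin at the centre of its underside
- probe: black contact probe, 140 mm long, about 100 g; origin at its unpressed tip's end, z along it towards the handle. Brass spring tip 8 mm across (z 0-16 mm), steel stem 12 mm (16-60), square handle 24 x 24 mm (60-140; sides along x and y). It starts upright in the holder's hole, handle shoulder resting on the block: origin 10 mm, handle 70 to 150 mm above the work surface
- probe_tip (a point): centre of the end face of the probe's brass tip; it moves with the spring tip
- tip (a joint): how far the probe's spring tip is pressed in (m): 0 free, 0.012 fully in; spring 0.5 N per mm, so half way (6 mm) is 3 N
- tube_rack: bystander: loose yellow tube rack 100 x 200 x 50 mm with a few capped tubes reaching 103 mm; origin at the centre of its underside
- jar: bystander: loose amber jar, 48 mm across, 55 mm high; origin at the centre of its underside
- tip_box: bystander: loose blue pipette tip box 87 x 122 mm, 57 mm high; origin at the centre of its underside
Mind the look-alikes: they are no part of the job. What is shaped like the basket but turquoise is not meant.

How it is judged:
By the outcome, as a careful person would: the job done as asked, in the order asked, and still so for the second after the job is handed in, while the arm keeps its last pose, push and grip.
It also fails if it takes over 48 s, if anything falls off the work surface, if the arm or the gripper's body presses on something with over 40 N, if the wrist force passes 120 N, or if a joint passes its speed limit or range.

ROBOT

A 6-joint arm with a two-finger parallel gripper is mounted at the origin on the work surface. World frame = base frame: x ahead of the robot, y to its left, z up, the work surface at z = 0. Lengths are in m, angles in degrees, forces in N, time in s.
With the tool pointing down it reaches from about 0.375 to 0.9 m from the base axis. Payload 3.1 kg.
Tool frame: the origin (TCP) lies at the very end of the fingers, on their centre line; the grasp point (between the pads) lies 19 mm behind it (bot.hold_point_z is the z of the grasp point in the tool frame, in m); z points along the fingers, y is the line along which they close (so a half turn about z gives the same grasp; the last joint's range is limited). The gripper opens to 87 mm and grips with 3 to 60 N. Pads are 19 mm wide; open, the fingers measure 117 mm over their backs; the gripper's body (75 mm by 190 mm) begins 51 mm behind the grasp point.
Start: joints at [-10.227, 30.224, 82.088, -0, 67.689, -10.227], TCP at [0.625, 0, 0.223] pointing down, gripper open.
Joint ranges: [-176.69, 176.69], [-43.24, 126.21], [12.49, 139.97], [-82, 262], [0, 151.66], [-163.58, 163.58]. Speed limits (degrees/s): [159.86, 159.86, 180, 180, 180, 180].

INTERFACE

Orientations are given as a 3x3 rotation matrix whose columns are the frame's x, y, z axes.
In Python, from rig import bot, capture, camera_model gives the robot as it stands.
- The arm moves only by the tool apply_moves, never from a script. Its argument "plan" is text: rows parted by semicolons, each of 6 numbers parted by spaces: the shift along the tool's x, y, z in units of 0.05 m (1.0 is 0.05 m), then the turn, a rotation vector about the tool's x, y, z in units of 360 degrees (1.0 is 360 degrees). In form: dx dy dz ax ay az; .... A call has 1 to 10 rows; each row shifts and turns the commanded pose from where the row before left it, along the tool's axes as they then stand; what a row does not reach is not made up. A row lasts 1/12 s, in which the tool goes at most 41.7 mm and 7.16 degrees, less where a joint would pass 70% of its speed; a pose out of reach is approached as far as the arm can. A call with a number of a shift or a turn outside -1 to 1 is refused whole. A call with a gripper value outside its range is refused whole. "gripper" is the gripper command: -1 is shut, 1 is fully open, values between are in proportion, set as the call begins (left out, the last holds). The fingers move at their own pace and stop on an object; the grip force is fixed at half the most. Time passes only in rows, so rows that do not move let the fingers close. It gives the time, the measured TCP pose, the force, the opening and the grip force at its end, in the units of the state.
- bot.read_state(): the state, without advancing time (a new reading comes with each control period).
- capture(name): name is "scene" or "side" or "wrist"; returns the picture (480x640x3 uint8, red, green, blue); there is no depth.
- camera_model(name): a dict with "vertical_fov" (degrees; the focal length in pixels is half the picture's height over the tangent of half this angle, whatever the lens; pixels are square), "cx", "cy" (the principal point, pixels), "dist" ([k1, k2, p1, p2, k3] as OpenCV has them; the pictures are not rectified), "position" and "rotation" of the camera in the world; the wrist camera has in their place "hand_eye" (4x4, takes a point from camera to tool coordinates, whose origin is the TCP and whose axes are the flange's). Camera axes: x right, y down, z forward; pixel columns grow to the right and rows downward; lengths in m; the calibration is good to about 2 mm. A picture is of the moment at which its call begins: read the wrist's pose just before it. camera_model takes no time and is no camera call.
- bot.hand_in(): hands the job in; it is judged then, once.
The state is a dict: "time_s": time; "joint_positions": joint angles; "qvel": joint speeds; "tau": joint torques, N m; "position": TCP position; "tcp_rot": TCP orientation; "force": force on the tool from outside, world axes, zero at the start; "moment": the same for the moment, N m; "opening": opening from 0.0 (shut) to 1.0 (fully open); "grasp_force": force on a finger pad.
Only numpy, scipy, OpenCV 4.12 (cv2) and the standard library are available. Lean on these libraries where they do the work, as an engineer would, in place of code of your own. Each camera call takes 0.05 s, during which the arm holds its last target. There are 200 camera calls.

## Working session

There is one attempt and no reset: what is moved stays moved. The work goes in short steps, Python scripts to look and compute and a tool call to move; the robot and the scene stay as the last step left them, time stands still between calls to the robot, and variables do not carry over. Pictures are saved under pics/ and viewed, at most 10 in all, crops included, and the job is handed in when it is done.

Besides the shell and the picture viewer there is one more tool, called after ">>>" as a command line: name --argument value ..., lists and objects as JSON in quotes. apply_moves: Moves the arm, as the interface text tells. Its arguments: {"type":"object","properties":{"plan":{"type":"string"},"gripper":{"type":"number"}},"required":["plan"]}

```bash
ls; mkdir -p pics
python3 - <<'E'
from rig import bot,capture,camera_model
import cv2
for n in("scene","side","wrist"):
    im=capture(n); cv2.imwrite(f"pics/{n}0.png",im[:,:,::-1]); m=camera_model(n); print(n,m)
print(bot.hold_point_z, bot.read_state())
E
```

```text
pics
scene {'vertical_fov': 42.263322828716085, 'cx': 312.9359095889917, 'cy': 236.28229669480248, 'dist': array([0.04473766, 0.        , 0.        , 0.        , 0.        ]), 'position': array([ 1.3637874 , -0.15541612,  0.83776894]), 'rotation': array([[ 0.22535687,  0.62152256, -0.75028261],
       [ 0.97409547, -0.15857192,  0.16122335],
       [-0.0187698 , -0.76717968, -0.64115757]])}
side {'vertical_fov': 55.58643403979577, 'cx': 323.3863797322272, 'cy': 240.91105899483975, 'dist': array([0.01894876, 0.        , 0.        , 0.        , 0.        ]), 'position': array([ 0.17730392, -0.52767097,  0.85306393]), 'rotation': array([[ 0.79039533, -0.45488485,  0.41031086],
       [-0.61233554, -0.56708757,  0.5508692 ],
       [-0.01789986, -0.68665236, -0.72676552]])}
wrist {'vertical_fov': 66.75042739931706, 'cx': 320.0465174387978, 'cy': 240.09908382170448, 'dist': array([-0.07667068,  0.        ,  0.        ,  0.        ,  0.        ]), 'hand_eye': array([[-1.43901128e-03, -9.61306142e-01, -2.75478549e-01,
         7.44633511e-02],
       [ 9.99998113e-01, -1.74284405e-03,  8.58
[... 326 characters left out ...]
3,
        6.76878478e+01, -1.02268232e+01]), 'qvel': array([-0.02613564, -0.18424332, -0.11623254, -0.01561563, -0.01179644,
       -0.11432765]), 'tau': array([ 9.14956272e-04, -4.40429199e+01, -1.76841742e+01,  6.33679633e-02,
        5.52540855e-02, -1.06930895e-04]), 'position': array([6.24433444e-01, 1.20582936e-04, 2.21761477e-01]), 'tcp_rot': array([[-1.06781245e-05,  9.99998577e-01, -1.68723217e-03],
       [ 9.99999965e-01,  1.11220219e-05,  2.63082893e-04],
       [ 2.63101284e-04, -1.68722930e-03, -9.99998542e-01]]), 'force': array([-0.48012577,  0.26530255,  0.14582053]), 'moment': array([-0.03572525, -0.03828851,  0.0157682 ]), 'grasp_force': 0.0, 'opening': 1.0030282229915455}
```

View pics/scene0.png

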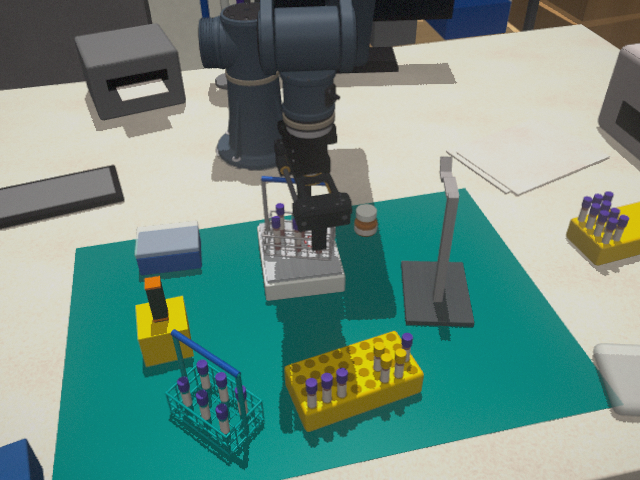

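View pics/side0.png

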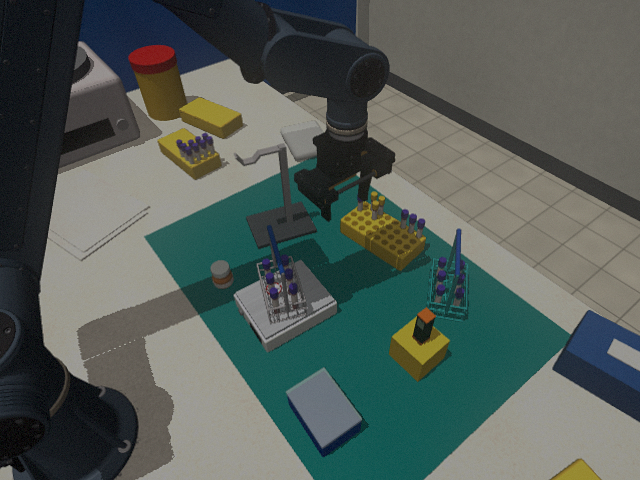

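The scene view shows two baskets. The white wire one stands on the plate (scene ~(298,230), side ~(280,280)). The turquoise one stands on the mat (scene ~(215,400), side ~(450,285)). The white one on the plate fits the description, and the turquoise one is the look-alike. The hook is at scene (446,165) / side (240,157), and the probe is at scene (155,300) / side (425,322). I'll confirm with a crop and measure.

```bash
cat > h.py <<'E'
import numpy as np,cv2
from rig import bot,capture,camera_model
def cam(n,st=None):
    m=camera_model(n); f=240/np.tan(np.radians(m["vertical_fov"]/2))
    K=np.array([[f,0,m["cx"]],[0,f,m["cy"]],[0,0,1]])
    if n=="wrist":
        T=np.eye(4);T[:3,:3]=st["tcp_rot"];T[:3,3]=st["position"];T=T@m["hand_eye"];R,p=T[:3,:3],T[:3,3]
    else: R,p=m["rotation"],m["position"]
    return K,np.array(m["dist"]),R,p
def rays(c,uv):
    K,d,R,p=c
    q=cv2.undistortPoints(np.array(uv,float).reshape(-1,1,2),K,d).reshape(-1,2)
    r=np.c_[q,np.ones(len(q))]@R.T
    return r/np.linalg.norm(r,axis=1)[:,None]
def onz(c,uv,z):
    r=rays(c,uv); return c[3]+r*((z-c[3][2])/r[:,2])[:,None]
def tri(cs,uvs):
    A=np.zeros((3,3));b=np.zeros(3)
    for c,uv in zip(cs,uvs):
        d=rays(c,[uv])[0];P=np.eye(3)-np.outer(d,d);A+=P;b+=P@c[3]
    return np.linalg.solve(A,b)
def proj(c,X):
    K,d,R,p=c
    return cv2.projectPoints(np.array(X,float).reshape(-1,1,3),cv2.Rodrigues(R.T)[0],-R.T@p,K,d)[0].reshape(-1,2)
def blobs(im,lo,hi,amin=40):
    hsv=cv2.cvtColor(im,cv2.COLOR_RGB2HSV); m=cv2.inRange(hsv,np.array(lo),np.array(hi))
    cs,_=cv2.findContours(m,cv2.RETR_EXTERNAL,cv2.CHAIN_APPROX_NONE)
    return [c.reshape(-1,2) for c in cs if cv2.contourArea(c)>amin]
E
python3 - <<'E'
from h import *
np.set_printoptions(precision=4,suppress=True)
S={n:cv2.imread(f"pics/{n}0.png")[:,:,::-1].copy() for n in("scene","side","wrist")}
for n in("scene","side"):
    for nm,lo,hi in(("blue",(105,130,40),(118,255,255)),("orange",(5,180,120),(15,255,255)),("yellow",(18,150,80),(32,255,255))):
        for b in blobs(S[n],lo,hi):
            r=cv2.minAreaRect(b); 
            print(n,nm,np.round(r[0]),np.round(r[1]),"box",np.round(cv2.boxPoints(r)).astype(int).tolist())
a=cv2.resize(S["side"][215:345,225:355],(400,400),interpolation=cv2.INTER_CUBIC)
b=cv2.resize(S["side"][120:250,220:350],(400,400),interpolation=cv2.INTER_CUBIC)
cv2.imwrite("pics/crop1.png",np.hstack([a,b])[:,:,::-1])
E
```

```text
scene blue [ 20. 459.] [40. 41.] box [[0, 439], [41, 439], [41, 479], [0, 479]]
scene blue [205. 353.] [79.  7.] box [[170, 334], [173, 328], [239, 372], [236, 377]]
scene blue [169. 263.] [16. 63.] box [[137, 259], [199, 251], [201, 267], [139, 275]]
scene blue [273. 179.] [23.  4.] box [[262, 180], [262, 176], [285, 178], [285, 182]]
scene blue [468.  19.] [38. 83.] box [[427, 0], [510, 0], [510, 38], [427, 38]]
scene blue [204.   8.] [18.  6.] box [[200, 0], [206, -1], [209, 17], [202, 18]]
scene orange [152. 282.] [11. 15.] box [[145, 277], [160, 277], [160, 288], [145, 288]]
scene yellow [186. 348.] [17. 11.] box [[179, 341], [189, 339], [193, 355], [183, 358]]
scene yellow [354. 378.] [ 69. 132.] box [[280, 367], [405, 323], [428, 389], [303, 433]]
scene yellow [163. 331.] [62. 52.] box [[132, 306], [182, 296], [194, 356], [144, 366]]
scene yellow [611. 235.] [51. 71.] box [[570, 219], [639, 202], [651, 251], [583, 268]]
side blue [318. 431.] [77. 44.] box [[274, 440], [288, 398], [362, 422], [348, 464]]
side blue [613. 350.] [84. 48.] box [[565, 351], [588, 309], [662, 349], [
[... 338 characters left out ...]
, 118]]
side orange [426. 315.] [13. 11.] box [[418, 315], [426, 307], [435, 316], [427, 324]]
side yellow [576. 469.] [20. 49.] box [[551, 459], [600, 459], [600, 479], [551, 479]]
side yellow [415. 345.] [47. 51.] box [[381, 350], [413, 310], [450, 340], [417, 380]]
side yellow [380. 233.] [81. 41.] box [[335, 228], [357, 194], [425, 237], [403, 272]]
side yellow [378. 200.] [17. 13.] box [[371, 192], [384, 192], [384, 209], [371, 209]]
side yellow [186. 149.] [56. 30.] box [[155, 145], [173, 120], [218, 154], [200, 178]]
side yellow [207. 116.] [58. 29.] box [[175, 118], [186, 91], [240, 113], [229, 140]]
side yellow [155.  95.] [55. 24.] box [[134, 73], [156, 65], [176, 116], [153, 125]]
```

View pics/crop1.png

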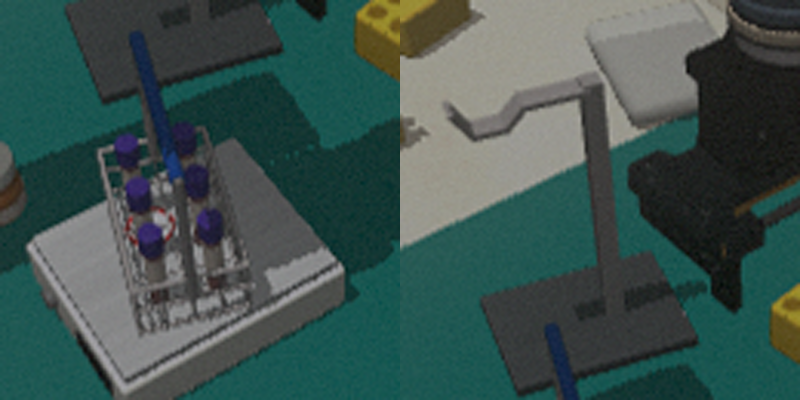

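View pics/wrist0.png

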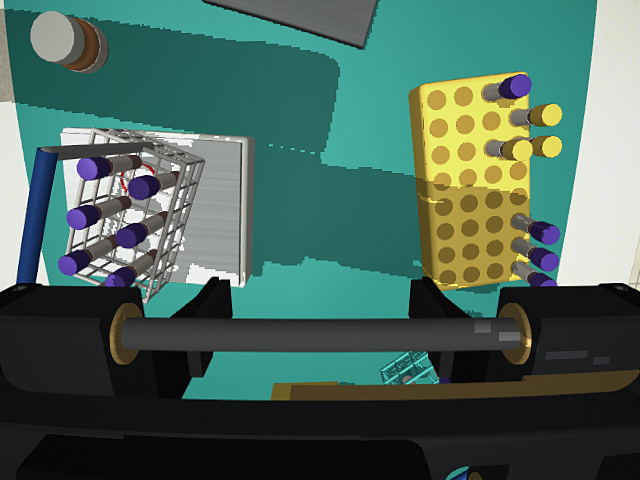

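The crop confirms the white basket with the blue bar over the red ring on the plate, and the hook's seat at about side (243..253,163). The wrist view shows the bar at left, (35,210), and the stand base at the top.

Run:
```python
from h import *
np.set_printoptions(precision=4,suppress=True)
S={n:cv2.imread(f"pics/{n}0.png")[:,:,::-1].copy() for n in("scene","side")}
c={n:cam(n) for n in S}
e=onz(c["side"],[(268.5,225.5),(282.5,273)],.2);print("bar",e,e.mean(0),np.linalg.norm(e[0]-e[1]),np.degrees(np.arctan2(*(e[0]-e[1])[1::-1])))
print("bar scene left end",onz(c["scene"],[(262.5,179)],.2))
print("orange",onz(c["scene"],[(152.5,282.5)],.15),onz(c["side"],[(426.5,315.5)],.15),tri([c["scene"],c["side"]],[(152.5,282.5),(426.5,315.5)]))
roi={"scene":(395,255,85,80),"side":(235,195,90,60)}
for n in S:
    x,y,w,h=roi[n]; hsv=cv2.cvtColor(S[n],cv2.COLOR_RGB2HSV)[y:y+h,x:x+w]
    m=cv2.inRange(hsv,np.array((0,0,20)),np.array((180,75,110)));m=cv2.morphologyEx(m,cv2.MORPH_CLOSE,np.ones((5,5)))
    cs,_=cv2.findContours(m,cv2.RETR_EXTERNAL,cv2.CHAIN_APPROX_NONE);k=max(cs,key=cv2.contourArea)
    hl=cv2.convexHull(k); p=cv2.approxPolyDP(hl,4,True).reshape(-1,2)+(x,y)
    q=onz(c[n],p,.012);print(n,"base",p.tolist());print(q[:,:2].tolist())
# holder top: yellow bright hull
for n,pt in(("scene",(145,277)),):
    pass
a=cv2.resize(S["scene"][145:205,415:475],(400,400),interpolation=cv2.INTER_CUBIC)
b=cv2.resize(S["scene"][265:365,125:225],(400,400),interpolation=cv2.INTER_CUBIC)
cv2.imwrite("pics/crop2.png",np.hstack([a,b])[:,:,::-1])
```

```text
bar [[ 0.485   0.0718  0.2   ]
 [ 0.4367 -0.0499  0.2   ]] [0.4609 0.011  0.2   ] 0.13095849957273745 68.38140143354886
bar scene left end [[ 0.438  -0.0469  0.2   ]]
orange [[ 0.6076 -0.256   0.15  ]] [[ 0.6064 -0.2611  0.15  ]] [ 0.607  -0.2583  0.1485]
scene base [[462, 263], [473, 324], [406, 323], [402, 261], [449, 255]]
[[0.5488715234249422, 0.31630979644953394], [0.7011993741197253, 0.27069347590170445], [0.6710475816924183, 0.15781994703646243], [0.5148502901395245, 0.20520237877672273], [0.520747096928513, 0.301042322036988]]
side base [[290, 195], [302, 203], [316, 231], [272, 254], [258, 247], [246, 217]]
[[0.6876877716891572, 0.30913592345468666], [0.6942700968069757, 0.26065863618483154], [0.6588602817390202, 0.1498167094327265], [0.5253309870192834, 0.15430361766577805], [0.5107739166985891, 0.19619947980355645], [0.5441299811830405, 0.30966387809791784]]
```

View pics/crop2.png

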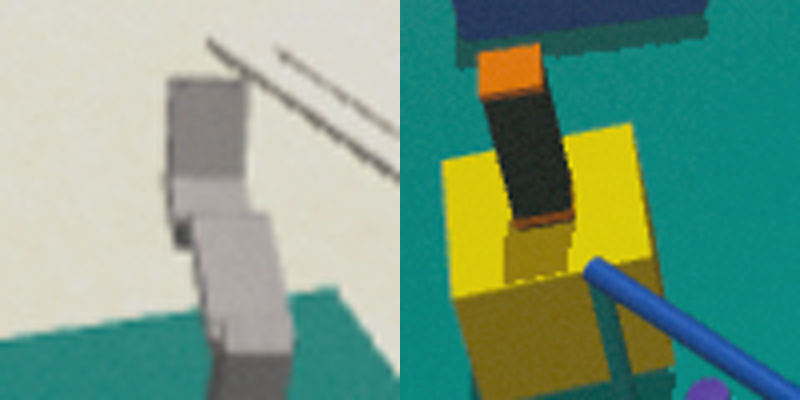

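The crop shows the hook's lip top at scene (440..452,157), the seat's lip-side edge at scene (446,171.7), and the probe's orange top at about scene (153,282). I'll move above the bar now, aiming for a grasp point 30 mm off-centre so the middle stays free for the hook. I'll refine the hook position at the same time.

>>> apply_moves --plan "-0.07 -0.7 -0.2 0 0 0;-0.07 -0.7 -0.2 0 0 0;-0.07 -0.7 -0.2 0 0 0;-0.07 -0.7 -0.2 0 0 0;-0.07 -0.7 -0.2 0 0 0;0 0 0 0 0 0.015;0 0 0 0 0 0.015;0 0 0 0 0 0.015;0 0 0 0 0 0.015;0 0 0 0 0 0" --gripper 1

```text
time_s: 0.98
position: [0.4497, -0.0174, 0.2726]
tcp_rot: [[0.37, 0.929, -0.0], [0.929, -0.37, 0.0], [0.0, -0.0, -1.0]]
force: [0.8, 0.6, -0.1]
opening: 1.003
grasp_force: 0.0
```

Run:
```python
from h import *
np.set_printoptions(precision=4,suppress=True)
st=bot.read_state(); im=capture("wrist"); s2=capture("scene")
cv2.imwrite("pics/wrist1.png",im[:,:,::-1]); cv2.imwrite("pics/scene1.png",s2[:,:,::-1])
print(st["time_s"],st["position"],st["tcp_rot"].tolist())
c=cam("wrist",st)
for b in blobs(im,(100,120,30),(122,255,255),200):
    r=cv2.minAreaRect(b);print("wrist blue",r);bx=cv2.boxPoints(r);print(onz(c,bx,.2)[:,:2].tolist())
S,D=cam("scene"),cam("side")
print("lip",tri([S,D],[(446.1,157),(235.6,154.1)]),onz(S,[(446.1,157)],.255))
print("seat edge",onz(S,[(446.2,171.7)],.23)," post +x edge",onz(S,[(453.4,197.7)],.248))
for b in blobs(s2,(105,130,40),(118,255,255)):
    r=cv2.minAreaRect(b)
    if 160<r[0][1]<210: print("scene bar",r,onz(S,cv2.boxPoints(r),.2)[:,:2].tolist())
```

```text
0.9833 [ 0.4497 -0.0174  0.2726] [[0.3696985239225824, 0.9291517632627109, -4.727852461864019e-05], [0.9291517633339264, -0.36969852048240026, 6.816582426279851e-05], [4.5857595205935366e-05, -6.912972912913136e-05, -0.9999999965590807]]
wrist blue ((317.5, 203.0), (198.0, 15.0), 90.0)
[[0.47911091283085594, 0.07185813170171046], [0.4876110315292416, 0.06845882752499195], [0.4391569932274217, -0.054070159083994526], [0.42934295831246144, -0.05014520711594117]]
lip [0.5274 0.2616 0.2513] [[0.5322 0.2594 0.255 ]]
seat edge [[0.5401 0.2596 0.23  ]]  post +x edge [[0.6358 0.2302 0.248 ]]
scene bar ((296.9706115722656, 180.4189910888672), (70.24828338623047, 3.9201834201812744), 4.0141754150390625) [[0.4404955135839851, -0.048635656671226116], [0.42833103210927914, -0.046110663404762844], [0.47537590650418204, 0.07314051210981487], [0.48698267800486117, 0.0696625113907266]]
```

View pics/wrist1.png

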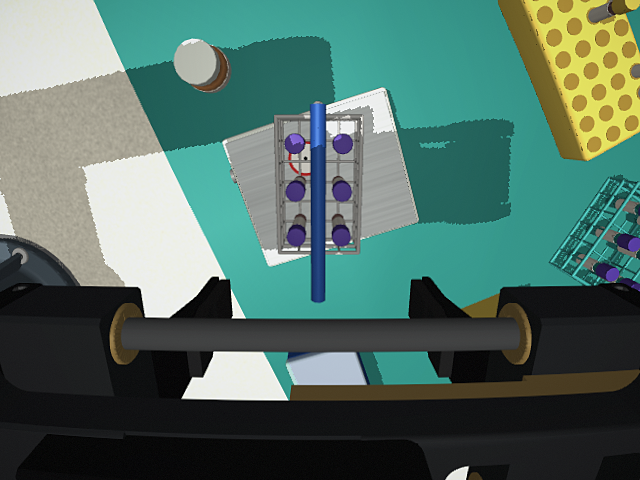

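The wrist view shows the bar at column ~317, rows 103–302, aligned with the tool and centred between the fingers. I'll descend and grip.

>>> apply_moves --plan "-0.04 -0.02 0.4 0 0 0;0 0 0.4 0 0 0;0 0 0.4 0 0 0;0 0 0.4 0 0 0;0 0 0.23 0 0 0;0 0 0 0 0 0"

```text
time_s: 1.58
position: [0.4465, -0.0184, 0.1788]
tcp_rot: [[0.366, 0.93, -0.006], [0.93, -0.366, 0.002], [-0.001, -0.006, -1.0]]
force: [-1.1, 0.3, 0.6]
opening: 0.994
grasp_force: 0.0
```

>>> apply_moves --plan "0 0 0 0 0 0;0 0 0 0 0 0;0 0 0 0 0 0;0 0 0 0 0 0;0 0 0 0 0 0;0 0 0 0 0 0;0 0 0 0 0 0;0 0 0 0 0 0" --gripper -1

```text
time_s: 2.25
position: [0.4484, -0.019, 0.1812]
tcp_rot: [[0.368, 0.93, 0.0], [0.93, -0.368, -0.0], [0.0, 0.0, -1.0]]
force: [-0.3, -0.2, -0.1]
opening: 0.478
grasp_force: 0.0
```

Run:
```python
from h import *
s=bot.read_state();print(s["position"],s["opening"],s["grasp_force"],s["force"])
```

```text
[ 0.44837823 -0.01899656  0.18123464] 0.47805331328716627 0.0 [-0.34226198 -0.2176666  -0.07069076]
```

>>> apply_moves --plan "0 0 0 0 0 0;0 0 0 0 0 0;0 0 0 0 0 0;0 0 0 0 0 0;0 0 0 0 0 0;0 0 0 0 0 0;0 0 0 0 0 0;0 0 0 0 0 0;0 0 0 0 0 0"

```text
time_s: 3.0
position: [0.4481, -0.0189, 0.181]
tcp_rot: [[0.368, 0.93, -0.0], [0.93, -0.368, 0.0], [-0.0, -0.001, -1.0]]
force: [-1.6, -0.2, -0.2]
opening: 0.104
grasp_force: 30.0
```

>>> apply_moves --plan "0 0 -0.1 0 0 0;0 0 -0.2 0 0 0;0 0 -0.3 0 0 0;0 0 -0.3 0 0 0;0 0 -0.3 0 0 0;0 0 -0.24 0 0 0;0 0 -0.1 0 0 0;0 0 0 0 0 0;0 0 0 0 0 0"

```text
time_s: 3.75
position: [0.4481, -0.0189, 0.2579]
tcp_rot: [[0.368, 0.93, -0.0], [0.93, -0.368, -0.0], [-0.0, -0.0, -1.0]]
force: [-0.7, -0.2, -1.0]
opening: 0.099
grasp_force: 30.0
```

Run:
```python
from h import *
s=bot.read_state();print(s["position"],s["opening"],s["grasp_force"],s["force"])
im=capture("wrist");cv2.imwrite("pics/wrist2.png",im[:,:,::-1])
for b in blobs(im,(100,120,30),(122,255,255),200): print(cv2.minAreaRect(b))
S=capture("side");cv2.imwrite("pics/side2.png",S[:,:,::-1])
```

```text
[ 0.44805766 -0.01892788  0.25786746] 0.09923559419908475 30.00358664081432 [-0.69695295 -0.17116402 -1.04036209]
((320.0, 368.0), (32.0, 22.0), 90.0)
((320.0, 197.0), (242.0, 26.0), 90.0)
```

Run:
```python
from h import *
np.set_printoptions(precision=4,suppress=True)
im=cv2.imread("pics/side2.png")[:,:,::-1].copy(); c=cam("side")
st=bot.read_state();R=st["tcp_rot"];p=st["position"]
for b in blobs(im,(105,120,40),(122,255,255),15):
    r=cv2.minAreaRect(b)
    if r[0][0]<400 and 150<r[0][1]<330: print("side blue",r)
print("expected bar ends", proj(c,[p+R@[.03+s*.065,0,-.0187] for s in(-1,1)]))
w=cv2.imread("pics/wrist2.png")[:,:,::-1].copy(); c=cam("wrist",st)
print("exp wrist",proj(c,[p+R@[.03+s*.065,0,-.0187] for s in(-1,1)]))
```

```text
side blue ((274.992431640625, 232.97605895996094), (26.549747467041016, 5.4203643798828125), 72.47443389892578)
expected bar ends [[278.352  246.1499]
 [263.9178 198.5569]]
exp wrist [[319.7745 381.6153]
 [319.193   79.273 ]]
```

The bar came up level and close to its predicted place. Next I'll carry it to the pre-hook pose on the open side.

>>> apply_moves --plan "0 0 0 0 0 -0.013;0.3 -0.1 0 0 0 0;0.5 -0.1 0 0 0 0;0.6 -0.1 0 0 0 0;0.7 -0.1 0 0 0 0;0.7 -0.1 0 0 0 0;0.7 -0.1 0 0 0 0;0.7 -0.1 0 0 0 0;0.6 -0.1 0 0 0 0;0.46 -0.1 0 0 0 0"

```text
time_s: 4.68
position: [0.4815, 0.2482, 0.2568]
tcp_rot: [[0.29, 0.957, -0.002], [0.957, -0.29, 0.0], [-0.0, -0.002, -1.0]]
force: [-0.4, -0.6, -1.7]
opening: 0.102
grasp_force: 30.0
```

>>> apply_moves --plan "0 0 0 0 0 0;0 0 0 0 0 0;0 0 0 0 0 0"

```text
time_s: 4.93
position: [0.481, 0.2451, 0.257]
tcp_rot: [[0.291, 0.957, -0.003], [0.957, -0.291, -0.001], [-0.002, -0.002, -1.0]]
force: [0.6, 0.4, -2.1]
opening: 0.101
grasp_force: 30.0
```

Run:
```python
from h import *
np.set_printoptions(precision=4,suppress=True)
st=bot.read_state();R=st["tcp_rot"];p=st["position"];print(p,R.tolist(),st["opening"],st["force"])
im=capture("wrist");S=capture("scene");D=capture("side")
cv2.imwrite("pics/wrist3.png",im[:,:,::-1]);cv2.imwrite("pics/scene3.png",S[:,:,::-1]);cv2.imwrite("pics/side3.png",D[:,:,::-1])
for b in blobs(im,(100,120,30),(122,255,255),200): print(cv2.minAreaRect(b))
c=cam("wrist",st)
st_o=np.array([.6282,.2326,0]);a=np.radians(-17);Rs=np.array([[np.cos(a),-np.sin(a),0],[np.sin(a),np.cos(a),0],[0,0,1]])
for n,x in(("seat",(-.0775,0,.23)),("lip-",(-.105,-.01,.255)),("lip+",(-.105,.01,.255)),("post",(0,0,.248)),("b1",(.06,.06,.012)),("b2",(-.1,.06,.012)),("b3",(-.1,-.06,.012)),("b4",(.06,-.06,.012))):
    print(n,proj(c,[Rs@x+st_o]))
```

```text
[0.481  0.2451 0.257 ] [[0.2905972501988489, 0.9568419878237489, -0.0025784713231943412], [0.9568432075734331, -0.2906013600985048, -0.0013876705240433503], [-0.002077088696165323, -0.0020639395330524094, -0.9999957129188866]] 0.10110284980157508 [ 0.6143  0.3503 -2.0639]
((320.0, 368.0), (32.0, 22.0), 90.0)
((320.0, 197.0), (242.0, 26.0), 90.0)
seat [[444.9769 221.0298]]
lip- [[403.0753 253.4129]]
lip+ [[405.8039 211.9805]]
post [[603.6618 229.9397]]
b1 [[507.3833 122.7261]]
b2 [[361.7277 120.1842]]
b3 [[358.7105 228.8284]]
b4 [[494.5562 229.108 ]]
```

View pics/wrist3.png

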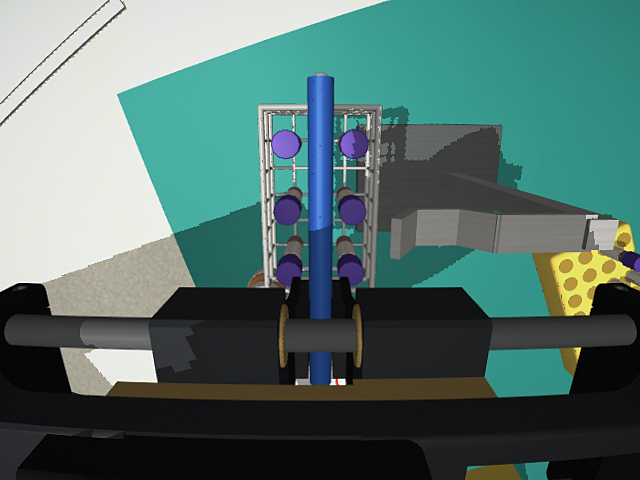

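The wrist view shows the strip level at rows ~209–248, with the seat at about columns 418–460 and the lip at ~391–402. The seat centre is about (439,228), a few mm off the prediction, so I'll correct for that. Now slide in.

>>> apply_moves --plan "-0.05 0.1 0 0 0 0;0 0.2 0 0 0 0;0 0.2 0 0 0 0;0 0.2 0 0 0 0;0 0.2 0 0 0 0;0 0.2 0 0 0 0;0 0.17 0 0 0 0;0 0 0 0 0 0;0 0 0 0 0 0;0 0 0 0 0 0"

```text
time_s: 5.92
position: [0.5413, 0.2249, 0.2577]
tcp_rot: [[0.291, 0.957, -0.001], [0.957, -0.291, -0.0], [-0.0, -0.001, -1.0]]
force: [-0.5, -0.7, -1.5]
opening: 0.103
grasp_force: 30.0
```

Run:
```python
from h import *
np.set_printoptions(precision=4,suppress=True)
st=bot.read_state();R=st["tcp_rot"];p=st["position"];print(p,R.tolist(),st["opening"],st["force"])
w=capture("wrist");S=capture("scene");D=capture("side")
a=cv2.resize(S[125:225,395:495],(400,400),interpolation=cv2.INTER_CUBIC);b=cv2.resize(D[110:210,210:310],(400,400),interpolation=cv2.INTER_CUBIC)
d=cv2.resize(w[0:400:,150:550],(400,400))
cv2.imwrite("pics/hook4.png",np.hstack([d,b])[:,:,::-1]);cv2.imwrite("pics/scene4.png",S[:,:,::-1])
```

```text
[0.5413 0.2249 0.2577] [[0.29094312780579207, 0.956739318969681, -0.001404250694547652], [0.9567402423916422, -0.2909434763936822, -4.617727241755258e-05], [-0.0004527371909645602, -0.0013300681898094013, -0.9999990129733362]] 0.10330114939646207 [-0.5105 -0.7071 -1.4504]
```

View pics/hook4.png

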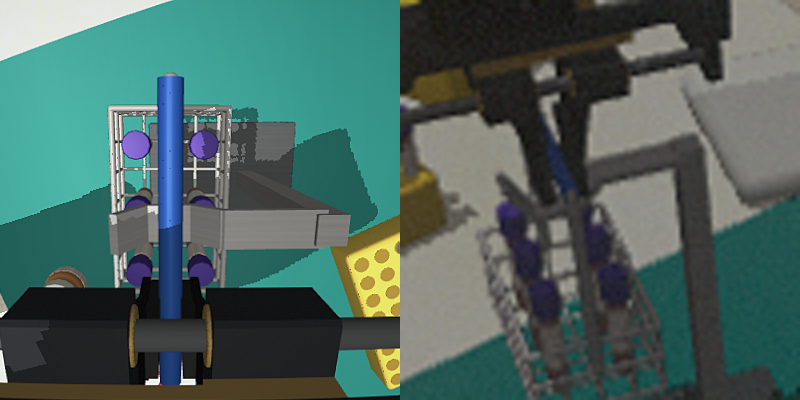

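The wrist crop shows the bar (column ~170) centred over the seat (~148–190) and the strip at the bar's middle. Now I'll lower it.

>>> apply_moves --plan "0 0 0.12 0 0 0;0 0 0.12 0 0 0;0 0 0.12 0 0 0;0 0 0.12 0 0 0;0 0 0.12 0 0 0;0 0 0.1 0 0 0;0 0 0.06 0 0 0;0 0 0 0 0 0;0 0 0 0 0 0"

```text
time_s: 6.82
position: [0.5418, 0.2249, 0.2198]
tcp_rot: [[0.291, 0.957, -0.0], [0.957, -0.291, -0.0], [-0.0, -0.0, -1.0]]
force: [0.6, 0.0, -1.8]
opening: 0.103
grasp_force: 30.0
```

>>> apply_moves --plan "0 0 0.02 0 0 0;0 0 0.02 0 0 0;0 0 0.02 0 0 0;0 0 0 0 0 0;0 0 0 0 0 0"

```text
time_s: 7.23
position: [0.5418, 0.2249, 0.2171]
tcp_rot: [[0.291, 0.957, 0.0], [0.957, -0.291, 0.0], [0.0, 0.0, -1.0]]
force: [-0.7, 0.9, -1.3]
opening: 0.104
grasp_force: 30.0
```

>>> apply_moves --plan "0 0 0.02 0 0 0;0 0 0.02 0 0 0;0 0 0.02 0 0 0;0 0 0 0 0 0;0 0 0 0 0 0"

```text
time_s: 7.65
position: [0.5421, 0.2248, 0.2151]
tcp_rot: [[0.291, 0.957, 0.001], [0.957, -0.291, 0.0], [0.0, 0.001, -1.0]]
force: [-0.8, -1.5, 4.9]
opening: 0.103
grasp_force: 30.0
```

Contact with the seat is felt. I'll ease off a touch and release with a partial opening.

>>> apply_moves --plan "0 0 -0.02 0 0 0;0 0 0 0 0 0;0 0 0 0 0 0"

```text
time_s: 7.9
position: [0.5421, 0.2248, 0.2154]
tcp_rot: [[0.291, 0.957, 0.001], [0.957, -0.291, -0.0], [0.0, 0.001, -1.0]]
force: [0.4, -0.8, 3.3]
opening: 0.102
grasp_force: 30.0
```

>>> apply_moves --plan "0 0 0 0 0 0;0 0 0 0 0 0;0 0 0 0 0 0;0 0 0 0 0 0;0 0 0 0 0 0;0 0 0 0 0 0" --gripper -0.1

```text
time_s: 8.4
position: [0.5418, 0.2249, 0.2148]
tcp_rot: [[0.291, 0.957, -0.0], [0.957, -0.291, 0.0], [-0.0, -0.0, -1.0]]
force: [0.1, -0.6, -0.3]
opening: 0.423
grasp_force: 0.0
```

>>> apply_moves --plan "0 0 -0.1 0 0 0;0 0 -0.2 0 0 0;0 0 -0.3 0 0 0;0 0 -0.4 0 0 0;0 0 -0.4 0 0 0;0 0 -0.4 0 0 0;0 0 -0.2 0 0 0;0 0 0 0 0 0"

```text
time_s: 9.07
position: [0.5435, 0.2253, 0.3187]
tcp_rot: [[0.291, 0.957, 0.007], [0.957, -0.291, 0.002], [0.004, 0.006, -1.0]]
force: [-0.2, 0.5, -0.2]
opening: 0.453
grasp_force: 0.0
```

Run:
```python
from h import *
np.set_printoptions(precision=4,suppress=True)
st=bot.read_state();R=st["tcp_rot"];p=st["position"];print(st["time_s"],p,st["opening"],st["force"],st["joint_positions"])
w=capture("wrist");S=capture("scene");D=capture("side")
cv2.imwrite("pics/scene5.png",S[:,:,::-1]);cv2.imwrite("pics/side5.png",D[:,:,::-1]);cv2.imwrite("pics/wrist5.png",w[:,:,::-1])
c=cam("wrist",st)
for b in blobs(w,(100,120,30),(122,255,255),200):
    r=cv2.minAreaRect(b);print(r);print(onz(c,cv2.boxPoints(r),.235)[:,:2].tolist())
cv2.imwrite("pics/hang5.png",np.hstack([cv2.resize(w,(400,300)),cv2.resize(D[120:320,180:447],(400,300),interpolation=cv2.INTER_CUBIC)])[:,:,::-1])
# red ring
for n,im in(("scene",S),("side",D)):
    hsv=cv2.cvtColor(im,cv2.COLOR_RGB2HSV);m=cv2.inRange(hsv,np.array((0,110,70)),np.array((6,255,255)))|cv2.inRange(hsv,np.array((172,110,70)),np.array((180,255,255)))
    roi={"scene":(240,200,120,110),"side":(225,240,130,120)}[n];x,y,ww,hh=roi;ys,xs=np.nonzero(m[y:y+hh,x:x+ww])
    if len(xs)>8:
        q=onz(cam(n),np.c_[xs+x,ys+y],.05)[:,:2]
        (cx,cy),rr=cv2.minEnclosingCircle(q.astype(np.float32)*1000);print(n,len(xs),cx,cy,rr,q.mean(0),cv2.fitEllipse((q*1000).astype(np.float32)))
```

```text
9.0667 [0.5435 0.2253 0.3187] 0.4533493538537246 [-0.1874  0.5009 -0.1927] [11.6388 21.7492 80.7509  0.0047 77.0862 28.5536]
((316.9999694824219, 198.99998474121094), (13.999998092651367, 189.99996948242188), 0.0)
[[0.526521776594835, 0.19231548425366843], [0.5658674444235455, 0.31784298771648417], [0.5744387756283104, 0.3152242072026137], [0.5363194930696431, 0.1892862229326639]]
scene 28 455.0448913574219 38.92692184448242 17.28063201904297 [0.4595 0.0383] ((454.8996887207031, 39.31148910522461), (32.72999572753906, 33.28421401977539), 67.10093688964844)
side 37 455.91961669921875 35.76826477050781 17.501476287841797 [0.4546 0.0337] ((455.9624938964844, 36.09378433227539), (32.441585540771484, 33.39719772338867), 74.17703247070312)
```

View pics/hang5.png

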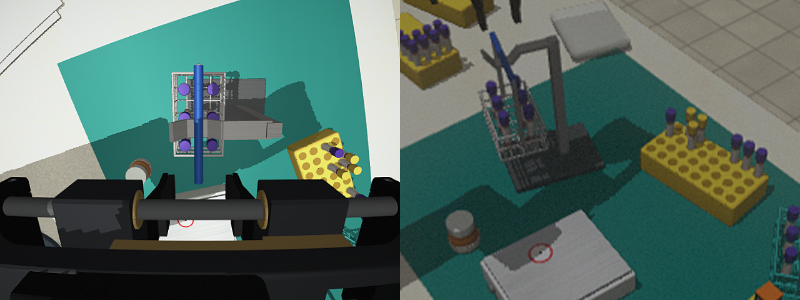

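The basket hangs on the hook: its bar lies over the seat, the gripper is clear, and the plate is free with the red ring visible. The ring is at about (0.4555, 0.0375). Next I'll get the probe's pose and handle yaw from the scene and side views.

Run:
```python
from h import *
np.set_printoptions(precision=4,suppress=True)
for n in("scene","side"):
    im=cv2.imread(f"pics/{n}5.png")[:,:,::-1].copy();c=cam(n)
    o=[b for b in blobs(im,(3,170,90),(15,255,255),40) if 100<b[:,0].mean()<460]
    b=max(o,key=lambda b:cv2.contourArea(b));h=b
    q=onz(c,b,.15)[:,:2].astype(np.float32)*1000;r=cv2.minAreaRect(q);print(n,b.mean(0),r)
c=cam("scene")
print(onz(c,[(144.5,279),(160,276),(161.3,287.5),(145.5,289.5)],.15)[:,:2])
# holder top corners from crop2 (scene)
h=onz(c,[(125+42/4,265+160/4),(125+232/4,265+123/4),(125+257/4,265+258/4),(125+55/4,265+298/4)],.07)[:,:2];print(h,h.mean(0));d=np.roll(h,-1,0)-h;print(np.degrees(np.arctan2(d[:,1],d[:,0])),np.linalg.norm(d,axis=1))
```

```text
scene [152.2549 282.7255] ((607.799072265625, -256.0008239746094), (23.381832122802734, 27.0911922454834), 88.77326202392578)
side [426.1351 315.0811] ((606.6185302734375, -259.9426574707031), (23.89331817626953, 24.098752975463867), 86.93080139160156)
[[ 0.5962 -0.2682]
 [ 0.5952 -0.2438]
 [ 0.6226 -0.2429]
 [ 0.621  -0.2672]]
[[ 0.5688 -0.2976]
 [ 0.5664 -0.2173]
 [ 0.6473 -0.2126]
 [ 0.6488 -0.2933]] [ 0.6078 -0.2552]
[  91.6991    3.3465  -88.9398 -176.8802] [0.0804 0.0811 0.0807 0.0802]
```

>>> apply_moves --plan "-0.3 0 0 0 0 0.01;-0.6 0 0 0 0 0;-0.7 0 0 0 0 0;-0.7 0 0 0 0 0;-0.7 0 0 0 0 0;-0.7 0 0 0 0 0;-0.7 0 0 0 0 0;-0.7 0 0 0 0 0;-0.7 0 0 0 0 0;-0.3 0 0 0 0 0" --gripper 1

```text
time_s: 10.05
position: [0.4336, -0.0637, 0.3137]
tcp_rot: [[0.353, 0.936, -0.004], [0.936, -0.353, -0.0], [-0.002, -0.003, -1.0]]
force: [0.0, -0.0, -0.4]
opening: 0.989
grasp_force: 0.0
```

>>> apply_moves --plan "0 0 0 0 0 -0.015;0 0 0 0 0 -0.015;0 0 0 0 0 -0.015;0 0 0 0 0 -0.015;-0.64 0.42 0 0 0 0;-0.64 0.42 0 0 0 0;-0.64 0.42 0 0 0 0;-0.64 0.42 0 0 0 0;-0.64 0.42 0 0 0 0;-0.64 0.42 0 0 0 0"

```text
time_s: 10.88
position: [0.5654, -0.2518, 0.313]
tcp_rot: [[-0.019, 1.0, -0.003], [1.0, 0.019, 0.002], [0.002, -0.003, -1.0]]
force: [0.2, -0.1, 0.1]
opening: 1.0
grasp_force: 0.0
```

>>> apply_moves --plan "-0.64 0.42 0 0 0 0;-0.64 0.42 0 0 0 0;0 0 0 0 0 0;0 0 0 0 0 0"

```text
time_s: 11.22
position: [0.6083, -0.3151, 0.3115]
tcp_rot: [[-0.017, 1.0, -0.004], [1.0, 0.017, 0.003], [0.003, -0.004, -1.0]]
force: [0.3, -0.3, -0.5]
opening: 1.0
grasp_force: 0.0
```

Run:
```python
from h import *
np.set_printoptions(precision=4,suppress=True)
st=bot.read_state();w=capture("wrist");c=cam("wrist",st);cv2.imwrite("pics/wrist6.png",w[:,:,::-1])
R=st["tcp_rot"];p=st["position"];print(p,R.tolist())
for b in blobs(w,(3,170,90),(15,255,255),150):
    r=cv2.minAreaRect(b);print(r)
    q=onz(c,b,.15)[:,:2].astype(np.float32)*1000;r=cv2.minAreaRect(q);print("world",r)
    d=np.r_[np.array(r[0])/1000,.15]-p;print("tool offset",d@R)
```

```text
[ 0.6083 -0.3151  0.3115] [[-0.016848808911722853, 0.9998498788497205, -0.00404195527627326], [0.9998528627338188, 0.016861603972871893, 0.003152648798865791], [0.0032203293687462203, -0.003988242176845959, -0.9999868616152393]]
((320.5, 157.5), (27.0, 29.0), 0.0)
world ((607.0997924804688, -258.1982116699219), (23.447193145751953, 24.797809600830078), 0.3963261544704437)
tool offset [0.0564 0.0004 0.1617]
```

View pics/wrist6.png

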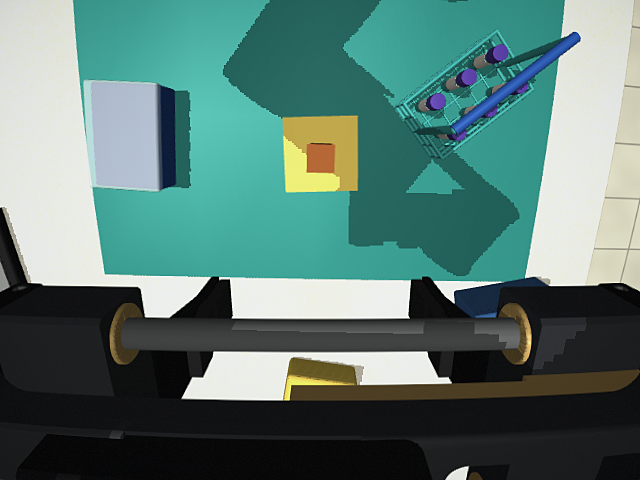

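The wrist view shows the orange probe top at (320,157) on the yellow holder, square to the tool. I'll go over it and descend.

>>> apply_moves --plan "0.4 0 0 0 0 0;0.5 0 0 0 0 0;0.23 0 0 0 0 0;0 0 0 0 0 0;0 0 0.5 0 0 0;0 0 0.6 0 0 0;0 0 0.6 0 0 0;0 0 0.6 0 0 0;0 0 0.5 0 0 0;0 0 0.2 0 0 0"

```text
time_s: 12.1
position: [0.605, -0.2564, 0.1611]
tcp_rot: [[-0.019, 1.0, -0.006], [1.0, 0.019, 0.003], [0.003, -0.006, -1.0]]
force: [-0.1, 0.2, 0.1]
opening: 0.997
grasp_force: 0.0
```

>>> apply_moves --plan "0 0 0.4 0 0 0;0 0 0.4 0 0 0;0 0 0.25 0 0 0;0 0 0.16 0 0 0;0 0 0 0 0 0;0 0 0 0 0 0;0 0 0 0 0 0"

```text
time_s: 12.68
position: [0.6084, -0.258, 0.1059]
tcp_rot: [[-0.019, 1.0, 0.002], [1.0, 0.019, -0.001], [-0.002, 0.002, -1.0]]
force: [-0.2, 1.3, 0.6]
opening: 1.002
grasp_force: 0.0
```

>>> apply_moves --plan "0 -0.02 0.1 0 0 0;0 0 0 0 0 0;0 0 0 0 0 0;0 0 0 0 0 0"

```text
time_s: 13.02
position: [0.6066, -0.2574, 0.0999]
tcp_rot: [[-0.019, 1.0, 0.0], [1.0, 0.019, -0.0], [-0.0, 0.0, -1.0]]
force: [0.0, 0.3, 0.3]
opening: 0.999
grasp_force: 0.0
```

>>> apply_moves --plan "0 0 0 0 0 0;0 0 0 0 0 0;0 0 0 0 0 0;0 0 0 0 0 0;0 0 0 0 0 0;0 0 0 0 0 0;0 0 0 0 0 0;0 0 0 0 0 0;0 0 0 0 0 0;0 0 0 0 0 0" --gripper -1

```text
time_s: 13.85
position: [0.6065, -0.2574, 0.0995]
tcp_rot: [[-0.019, 1.0, 0.0], [1.0, 0.019, 0.0], [0.0, 0.0, -1.0]]
force: [-0.8, 0.0, 0.7]
opening: 0.329
grasp_force: 0.0
```

>>> apply_moves --plan "0 0 0 0 0 0;0 0 0 0 0 0;0 0 0 0 0 0;0 0 0 0 0 0;0 0 0 0 0 0;0 0 0 0 0 0"

```text
time_s: 14.35
position: [0.6065, -0.2574, 0.0995]
tcp_rot: [[-0.019, 1.0, 0.0], [1.0, 0.019, -0.0], [-0.0, 0.0, -1.0]]
force: [0.5, -0.3, -0.2]
opening: 0.274
grasp_force: 29.9
```

>>> apply_moves --plan "0 0 -0.1 0 0 0;0 0 -0.2 0 0 0;0 0 -0.3 0 0 0;0 0 -0.4 0 0 0;0 0 -0.4 0 0 0;0 0 -0.4 0 0 0;0 0 -0.3 0 0 0;0 0 -0.1 0 0 0;0 0 0 0 0 0;0 0 0 0 0 0"

```text
time_s: 15.18
position: [0.6062, -0.2572, 0.2096]
tcp_rot: [[-0.019, 1.0, -0.0], [1.0, 0.019, 0.0], [0.0, -0.0, -1.0]]
force: [-0.1, 0.1, -1.3]
opening: 0.274
grasp_force: 29.9
```

Run:
```python
from h import *
np.set_printoptions(precision=4,suppress=True)
st=bot.read_state();R=st["tcp_rot"];p=st["position"];print(p,st["force"],st["opening"])
S=capture("scene");D=capture("side");cs=[cam("scene"),cam("side")]
cv2.imwrite("pics/scene7.png",S[:,:,::-1]);cv2.imwrite("pics/side7.png",D[:,:,::-1])
# expected tip
t=p+np.array([0,0,.010-.0995]);print("exp tip",t,[proj(c,[t,t+[0,0,.016],t+[0,0,.06]]).round(1).tolist() for c in cs])
# ring again
for n,im in(("scene",S),("side",D)):
    hsv=cv2.cvtColor(im,cv2.COLOR_RGB2HSV);m=cv2.inRange(hsv,np.array((0,110,70)),np.array((6,255,255)))|cv2.inRange(hsv,np.array((172,110,70)),np.array((180,255,255)))
    x,y,ww,hh={"scene":(240,200,120,110),"side":(225,240,130,120)}[n];ys,xs=np.nonzero(m[y:y+hh,x:x+ww])
    q=onz(cam(n),np.c_[xs+x,ys+y],.05)[:,:2];print(n,len(xs),cv2.fitEllipse((q*1000).astype(np.float32)))
i,j=[proj(c,[t])[0].astype(int) for c in cs]
f=lambda im,u:cv2.resize(im[u[1]-70:u[1]+30,u[0]-50:u[0]+50],(400,400),interpolation=cv2.INTER_CUBIC)
cv2.imwrite("pics/tip7.png",np.hstack([f(S,i),f(D,j)])[:,:,::-1])
```

```text
[ 0.6062 -0.2572  0.2096] [-0.123   0.114  -1.2971] 0.2741713618313203
exp tip [ 0.6062 -0.2572  0.1201] [[[155.1, 295.3], [153.3, 288.3], [148.2, 268.2]], [[422.6, 323.2], [423.8, 318.4], [427.2, 304.5]]]
scene 26 ((454.7747802734375, 39.45991897583008), (32.3611946105957, 33.41825866699219), 67.45523071289062)
side 33 ((455.91143798828125, 36.09784698486328), (32.368896484375, 33.54824447631836), 81.99209594726562)
```

View pics/tip7.png

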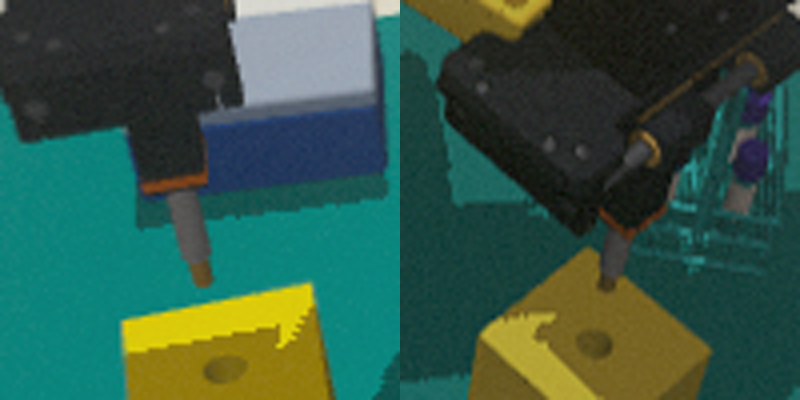

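The picture shows the probe upright, clear of the hole, with the brass tip where predicted, so it hasn't slipped. (That was one view over the allowance of ten, so I won't view any more pictures and will work by numbers.) Now I'll carry it over the ring.

>>> apply_moves --plan "0.2 -0.1 0 0 0 0;0.5 -0.24 0 0 0 0;0.7 -0.34 0 0 0 0;0.7 -0.34 0 0 0 0;0.7 -0.34 0 0 0 0;0.7 -0.34 0 0 0 0;0.7 -0.34 0 0 0 0;0.7 -0.34 0 0 0 0;0.65 -0.32 0 0 0 0;0.4 -0.2 0 0 0 0"

```text
time_s: 16.12
position: [0.4515, 0.0408, 0.2087]
tcp_rot: [[-0.02, 1.0, -0.005], [1.0, 0.02, 0.002], [0.002, -0.005, -1.0]]
force: [-0.8, 0.2, -1.6]
opening: 0.276
grasp_force: 29.9
```

>>> apply_moves --plan "0 0 0.2 0 0 0;0 0 0.3 0 0 0;0 0 0.2 0 0 0;0 0 0.1 0 0 0;0 0 0 0 0 0;0 0 0 0 0 0;0 0 0 0 0 0"

```text
time_s: 16.7
position: [0.4562, 0.0373, 0.1698]
tcp_rot: [[-0.019, 1.0, 0.0], [1.0, 0.019, 0.0], [-0.0, 0.0, -1.0]]
force: [-0.1, -0.3, -1.1]
opening: 0.273
grasp_force: 29.9
```

Run:
```python
from h import *
np.set_printoptions(precision=4,suppress=True)
st=bot.read_state();p=st["position"];R=st["tcp_rot"];print(st["time_s"],p,R[:,2],st["force"])
print("to ring in tool xy",(np.array([.4554,.0378,p[2]])-p)@R)
```

```text
16.7 [0.4562 0.0373 0.1698] [ 0.0005  0.     -1.    ] [-0.114  -0.2649 -1.1361]
to ring in tool xy [ 0.0005 -0.0007 -0.    ]
```

>>> apply_moves --plan "0 0 0.12 0 0 0;0 0 0.15 0 0 0;0 0 0.13 0 0 0;0 0 0.1 0 0 0;0 0 0.02 0 0 0;0 0 0 0 0 0;0 0 0 0 0 0"

```text
time_s: 17.28
position: [0.456, 0.0373, 0.1434]
tcp_rot: [[-0.019, 1.0, -0.0], [1.0, 0.019, 0.0], [0.0, -0.0, -1.0]]
force: [0.9, 0.8, -0.8]
opening: 0.275
grasp_force: 29.9
```

>>> apply_moves --plan "0 0 0.02 0 0 0;0 0 0.02 0 0 0;0 0 0 0 0 0;0 0 0 0 0 0;0 0 0 0 0 0"

```text
time_s: 17.7
position: [0.456, 0.0373, 0.1416]
tcp_rot: [[-0.019, 1.0, 0.0], [1.0, 0.019, -0.0], [-0.0, 0.0, -1.0]]
force: [0.6, -0.1, -1.1]
opening: 0.28
grasp_force: 29.9
```

>>> apply_moves --plan "0 0 0.02 0 0 0;0 0 0.02 0 0 0;0 0 0 0 0 0;0 0 0 0 0 0;0 0 0 0 0 0"

```text
time_s: 18.12
position: [0.4559, 0.0374, 0.1395]
tcp_rot: [[-0.019, 1.0, -0.0], [1.0, 0.019, 0.0], [0.0, -0.0, -1.0]]
force: [-0.7, 0.6, -0.8]
opening: 0.272
grasp_force: 29.9
```

>>> apply_moves --plan "0 0 0.02 0 0 0;0 0 0.02 0 0 0;0 0 0 0 0 0;0 0 0 0 0 0;0 0 0 0 0 0"

```text
time_s: 18.53
position: [0.4561, 0.0373, 0.1376]
tcp_rot: [[-0.019, 1.0, 0.0], [1.0, 0.019, -0.0], [-0.0, 0.0, -1.0]]
force: [0.6, 0.2, -0.1]
opening: 0.275
grasp_force: 29.9
```

>>> apply_moves --plan "0 0 0.02 0 0 0;0 0 0.02 0 0 0;0 0 0 0 0 0;0 0 0 0 0 0;0 0 0 0 0 0"

```text
time_s: 18.95
position: [0.456, 0.0373, 0.1356]
tcp_rot: [[-0.019, 1.0, 0.0], [1.0, 0.019, -0.0], [-0.0, 0.0, -1.0]]
force: [-1.4, -0.6, 1.2]
opening: 0.274
grasp_force: 29.9
```

>>> apply_moves --plan "0 0 0.02 0 0 0;0 0 0.02 0 0 0;0 0 0 0 0 0;0 0 0 0 0 0;0 0 0 0 0 0;0 0 0 0 0 0"

```text
time_s: 19.45
position: [0.456, 0.0373, 0.1336]
tcp_rot: [[-0.019, 1.0, 0.0], [1.0, 0.019, -0.0], [-0.0, 0.0, -1.0]]
force: [0.2, 0.4, 2.8]
opening: 0.277
grasp_force: 29.9
```

Run:
```python
from h import *
np.set_printoptions(precision=4,suppress=True)
F=[]
for i in range(12):
    im=capture(["scene","side","wrist"][i%3]);st=bot.read_state();F.append(st["force"])
    if i<3:cv2.imwrite(f"pics/end{i}.png",im[:,:,::-1])
print(st["time_s"],st["position"],st["tcp_rot"][:,2],np.mean(F,0),np.std(F,0))
# basket still hung: bar blue in scene
S=cv2.imread("pics/end0.png")[:,:,::-1].copy()
for b in blobs(S,(105,120,40),(120,255,255),20):
    r=cv2.minAreaRect(b)
    if 380<r[0][0]<520: print(r,onz(cam("scene"),cv2.boxPoints(r),.235)[:,:2].tolist())
# bystander change between first and last pictures
for n,i in(("scene",0),("side",1)):
    a=cv2.imread(f"pics/{n}0.png")[:,:,::-1].copy();b=cv2.imread(f"pics/end{i}.png")[:,:,::-1].copy()
    for nm,lo,hi in(("yellow",(18,150,80),(32,255,255)),("blue",(105,130,40),(118,255,255)),("jar",(5,90,60),(17,200,200))):
        for im in(a,b): print(n,nm,[np.round(cv2.minAreaRect(k)[0],1).tolist() for k in blobs(im,lo,hi,60) if k[:,0].mean()<440])
```

```text
20.05 [0.456  0.0373 0.1336] [ 0.0002 -0.     -1.    ] [ 0.1311 -0.1478  1.8748] [0.4229 0.4999 0.3244]
((448.0002136230469, 172.49000549316406), (76.08478546142578, 3.939211845397949), 1.1457629203796387) [[0.5368741748753709, 0.1945134789868683], [0.5255479789263847, 0.19873235712072393], [0.5629388316315863, 0.32168456619819885], [0.5738383578923703, 0.31647275359100746]]
((468.0, 19.0), (38.0, 84.0), 90.0) [[-0.23993147376915647, 0.5190000507880712], [-0.17330099875251093, 0.7309369021635088], [0.05743928344052107, 0.6166939870659179], [0.000865775948834413, 0.4275660093531173]]
scene yellow [[186.1, 348.1], [354.0, 378.1], [162.9, 330.8]]
scene yellow [[186.1, 348.1], [354.2, 377.8], [162.9, 330.8]]
scene blue [[20.5, 459.0], [204.6, 352.8], [168.9, 263.0], [273.5, 178.8], [204.4, 8.5]]
scene blue [[16.0, 459.0], [204.5, 352.7], [168.8, 263.0], [204.3, 8.5]]
scene jar [[365.4, 224.3], [428.0, 30.5]]
scene jar [[365.4, 224.3], [427.6, 29.9]]
side yellow [[415.0, 345.3], [380.3, 232.7], [377.5, 200.5], [186.3, 149.1], [207.3, 115.6], [154.8, 94.8]]
side yellow [[415.6, 345.3], [380.6, 232.8], [374.8, 200.6], [181.1, 155.7]]
side blue [[317.8, 431.1], [275.5, 249.5], [305.0, 16.5], [140.0, 41.5]]
side blue [[317.8, 431.1], [249.0, 42.0], [68.8, 40.0]]
side jar [[426.0, 315.0], [221.4, 279.5]]
side jar [[221.8, 279.1]]
```

The force has risen about 2.9 N (roughly 5.8 mm of spring travel), the basket still hangs, and the bystanders haven't moved. Handing in.

```bash
python3 -c "
from rig import bot
print(bot.hand_in())"
```

```text
the job is handed in; nothing more can be done
None
```

The basket hangs on the hook, and the probe is held upright in the red ring with its tip pressed in about 6 mm (about 2.9 N). I handed the job in at about 20 s, with the tube rack, jar and tip box unmoved; I viewed 11 pictures, one over the limit of 10.

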